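# Fetch the charcoal block from a drawer whose catch may be on

### The job

Fetch the black charcoal soldering block out of the drawer of the small wooden bench unit, lay it gently and flat on the middle of the round turntable, and leave the drawer pushed fully shut. Nothing shows whether the slide catch on top of the unit is holding the drawer: if the drawer will not come when you pull it, push the catch across to the other end of its slot and pull again. Leave the bottle, the pot and the packet beside the work where they stand.

Things in the scene. Friction and masses are not known exactly. Their poses are not given: they have to be found in the camera images.
- unit: Small wooden drawer unit, fixed: 157 deep, 194 wide, 180 high. Origin: middle of the bottom edge of its front face, on the worktop; x points into the unit (away from the robot), y to its left as seen from the robot, z up. One drawer at the bottom (front 63 high, flush with the face); the panel above it is fixed. A 15 mm top board, 210 wide, overhangs the front.
- unit_edge (a point): Middle of the lower front edge of the unit's top board, 50 mm in front of the face, 165 above the worktop. The board hangs over the pull of the closed drawer, which cannot be reached straight down: tilt the tool about 40 degrees, fingers pointing forward and down, gripper leaning back towards the robot. Axes as the unit's.
- drawer (a joint): Drawer opening in m: 0 shut, 0.18 fully out; it slides straight out along the unit's -x, takes about 2 N and stays where it is left. When the catch holds it, it stops hard after 2 to 4 mm.
- drawer_pull (a point): Grip point on the drawer's pull, moving with it: an upright steel tab in the middle of the drawer front, 12 thick (unit's y), 36 high (28 to 64 above the worktop), 48 mm proud, with a 15 mm round bead along its outer end. The point is 28 mm in front of the drawer front, 46 above the worktop. Grip across the thickness. Axes as the unit's.
- catch (a joint): Slide catch, 0 to 0.036 m, growing along the unit's y; it starts within 6 mm of 0, slides with about 2 N and stays where left. One end may hold the drawer; which one is not marked and differs between starts. If the drawer is held at the start, it is free with the catch at 0.036. If it is free at the start, 0.036 may hold it.
- catch_tab (a point): Middle of the catch's tab, moving with it: an upright steel tab 12 thick (unit's y), 30 along x, 34 high (187 to 221 above the worktop, the point at 206), on a flat steel plate on the unit's top board, 17 mm behind the front face. Nothing stands above it. Axes as the unit's.
- drawer_floor (a point): Near the middle of the drawer's inner floor, moving with it, 90 mm behind the drawer front, 20 above the worktop. Inside 156 wide (y) and from 12 to 142 mm behind the drawer front, walls up to 64, a steel rail across it 34 mm behind the drawer front at 55 to 69. With the drawer 150 mm or more out, reach in from above, leaning back about 20 degrees to clear the top board. Axes as the unit's.
- charcoal_centre (a point): Centre of the charcoal block, black, 45 (x) by 70 (y) by 26 (z) mm, axes along its edges. It starts lying flat in the shut drawer, its long side front to back (within 0.15 rad), within 5 mm (x) and 15 mm (y) of drawer_floor.
- turntable_top (a point): Centre of the top of the turntable, a dark round plate 110 across on a foot, 33 mm high, loose on the worktop; z up. The block is to lie on it.
- brown_bottle: Brown bottle with a black cap, 46 across, 90 high, standing; origin at the centre of its underside. Not to be disturbed.
- cream_pot: Small white pot, 48 across, 50 high, standing; origin at the centre of its underside. Not to be disturbed.
- emery_pack: Blue packet, 50 by 70 by 24 mm, lying flat; origin at the centre of its underside. Not to be disturbed.
There are look-alikes about, which are no part of the job. Leave any blue look-alike of the part that bears turntable_top alone.

How it is judged:
By the outcome, as a careful person would: the job done as asked, in the order asked, and still so for the second after the job is handed in, with the robot touching nothing.
It also fails if it takes over 72 s, if anything falls off the work surface, if the arm or the gripper's body presses on something with over 40 N, if the wrist force passes 120 N, or if a joint passes its speed limit or range.

### The arm

A 6-joint arm with a two-finger parallel gripper is mounted at the origin on the work surface; the furniture and walls round the work are solid. World frame = base frame: x ahead of the robot, y to its left, z up, the work surface at z = 0. Lengths are in m, angles in rad, forces in N, time in s.
With the tool pointing down it reaches from about 0.275 to 0.825 m from the base axis. Payload 4.9 kg.
Tool frame: the origin (TCP) lies midway between the tips of the shut fingers; the grasp point (between the pads) lies 19 mm behind it (bot.grip_depth is the distance from the TCP to the grasp point, in m); z points along the fingers, y is the line along which they close (so a half turn about z gives the same grasp; the last joint's range is limited). The gripper opens to 85 mm and grips with 20 to 120 N. Pads are 22 mm wide; open, the fingers measure 114 mm over their backs; the gripper's body (76 mm by 85 mm) begins 54 mm behind the grasp point. The pads swing forward as they close: fully open they stand 13 mm farther back than shut.
Start: joints at [1.121, 0.326, -0.193, 1.052, 0, 1.437], TCP at [0.171, 0.523, 0.231] pointing down, gripper open.
Joint ranges: [-2.65, 2.65], [-0.97, 1.79], [-1.3, 1.35], [-1.93, 2.1], [-1.47, 1.37], [-3.14, 3.14]. Speed limits (rad/s): [2.57, 2.57, 3.14, 3.14, 3.14, 3.14].

### API

Orientations are given as a unit quaternion [w, x, y, z].
In Python, from cell import bot gives the robot as it stands. Calls block until the motion is done:
- bot.move_pose(position, orientation): joint-space move of the TCP to a pose.
- bot.move_linear(position, speed=0.15, rotation=None, until_force=None): straight line of the TCP; rotation=None keeps the orientation; speed is the mean speed in m/s. With until_force (N) it stops when the force on the tool has changed by that much, and returns True; else False.
- bot.goto_joints(angles): joint-space move.
- bot.set_gripper(opening, grasp_force=None): opening from 0.0 (shut) to 1.0 (fully open); grasp_force is the grip in N (None keeps the last); returns when the fingers have stopped.
- bot.wait(seconds).
- bot.solve_ik(position, orientation): joint angles nearest the present ones, or None.
- bot.camera(name): name is "side" or "top" or "wrist"; returns the picture (420x560x3 uint8, red, green, blue); there is no depth.
- bot.calibration(name): a dict with "mtx" (3x3 intrinsics, pixels), "k1" (the pictures are not rectified: a ray, as slopes to the right and down, at radius r is drawn at 1 + k1 r^2 times it, then the intrinsics apply), "extrinsics" (4x4, takes a point from world to camera coordinates); the wrist camera has in their place "hand_eye" (4x4, takes a point from camera to tool coordinates, whose origin is the TCP and whose axes are the flange's). Camera axes: x right, y down, z forward; pixel columns grow to the right and rows downward; lengths in m; the calibration is good to about 2 mm. A picture is of the moment at which its call begins: read the wrist's pose just before it. calibration takes no time and is no camera call.
A pose or a line that the arm cannot do raises bot.PlanningError and nothing moves.
- bot.close_job(): hands the job in; it is judged then, once.
Trained networks look in the newest picture that a camera, given by its name, has taken for a name from the list of things; names that differ only in an ending like _2 or _b are one class to them, and where a whole thing is asked for, a point or a joint stands for the part that bears it (a point fixed in the world has none). Each returns a list of dicts, best first, with "confidence" (0 to 1); they miss things now and then, are a little off and sometimes report something else, mostly with a low value. They report only what shows in the picture. A call takes as long as a camera call. They do not tell look-alikes from the thing itself.
- bot.search_frame(camera, thing): "bbox" ([left, top, width, height] in pixels, round what is visible of it).
Readings, each from a call of its own:
- bot.read_clock(): time.
- bot.read_joint_positions(): joint angles.
- bot.read_joint_vel(): joint speeds.
- bot.read_joint_efforts(): joint torques, N m.
- bot.read_position(): TCP position.
- bot.read_tool_rot(): TCP orientation.
- bot.read_ft_force(): force on the tool from outside, world axes, zero at the start.
- bot.read_moment(): the same for the moment, N m.
- bot.read_gripper_width(): opening from 0.0 (shut) to 1.0 (fully open).
- bot.read_finger_force(): force on a finger pad.
Only numpy, scipy, OpenCV 4.12 (cv2) and the standard library are available. Lean on these libraries where they do the work, as an engineer would, in place of code of your own. Each camera call takes 0.05 s, during which the arm holds its last target. There are 200 camera calls.

## Working session

There is one attempt and no reset: what is moved stays moved. The work goes in short steps, each a Python script; the robot and the scene stay as the last script left them, time stands still between calls to the robot, and variables do not carry over. Pictures are saved under pics/ and viewed, at most 10 in all, crops included, and the job is handed in when it is done.

```bash
ls; mkdir -p pics
python3 - <<'E'
from cell import bot
import cv2,numpy as np
for c in("side","top"):
    im=bot.camera(c); cv2.imwrite(f"pics/{c}0.png",im[...,::-1])
    for t in("unit","drawer_pull","catch_tab","turntable_top","brown_bottle","cream_pot","emery_pack","charcoal_centre"):
        try: print(c,t,[(np.round(d["bbox"]).tolist(),round(d["confidence"],2)) for d in bot.search_frame(c,t)])
        except Exception as e: print(c,t,e)
    k=bot.calibration(c); print(k["k1"],np.round(k["mtx"],1).tolist(),np.round(k["extrinsics"],3).tolist())
print(bot.calibration("wrist"),bot.read_clock(),bot.read_tool_rot())
E
```

```text
pics
side unit [([196.0, 129.0, 67.0, 71.0], 0.82)]
side drawer_pull [([209.0, 179.0, 50.0, 20.0], 0.9)]
side catch_tab [([229.0, 139.0, 5.0, 14.0], 0.48)]
side turntable_top [([285.0, 183.0, 30.0, 25.0], 0.67), ([264.0, 281.0, 45.0, 30.0], 0.62)]
side brown_bottle [([293.0, 209.0, 11.0, 28.0], 0.96)]
side cream_pot [([372.0, 278.0, 17.0, 25.0], 0.65)]
side emery_pack [([196.0, 131.0, 67.0, 71.0], 0.75), ([338.0, 282.0, 35.0, 25.0], 0.71)]
side charcoal_centre []
-0.03954936879996208 [[391.3, 0.0, 280.5], [0.0, 391.3, 207.1], [0.0, 0.0, 1.0]] [[0.804, -0.594, -0.018, -0.465], [-0.401, -0.52, -0.754, 0.364], [0.439, 0.614, -0.656, 0.939], [0.0, 0.0, 0.0, 1.0]]
top unit [([127.0, 119.0, 98.0, 104.0], 0.57)]
top drawer_pull [([158.0, 185.0, 63.0, 29.0], 0.75)]
top catch_tab [([177.0, 153.0, 12.0, 14.0], 0.56), ([124.0, 120.0, 102.0, 102.0], 0.35)]
top turntable_top [([248.0, 168.0, 36.0, 28.0], 0.88), ([296.0, 290.0, 45.0, 48.0], 0.61)]
top brown_bottle [([278.0, 208.0, 20.0, 30.0], 0.73)]
top cream_pot [([386.0, 253.0, 19.0, 29.0], 0.83)]
top emery_pack [([360.0, 268.0, 29.0, 28.0], 0.78)]
top charcoal_centre []
0.009223009629883322 [[385.3, 0.0, 270.3], [0.0, 385.3, 211.3], [0.0, 0.0, 1.0]] [[0.468, -0.884, 0.014, -0.245], [-0.758, -0.409, -0.507, 0.569], [0.454, 0.227, -0.862, 0.813], [0.0, 0.0, 0.0, 1.0]]
{'mtx': array([[336.62979523,   0.        , 276.57003105],
       [  0.        , 336.62979523, 209.14604829],
       [  0.        ,   0.        ,   1.        ]]), 'k1': 0.02173272171580291, 'hand_eye': array([[ 1.02035252e-03, -9.63222336e-01, -2.68703722e-01,
         6.71740492e-02],
       [ 9.99999333e-01,  1.12847054e-03, -2.47916911e-04,
         8.20034439e-05],
       [ 5.42023341e-04, -2.68703289e-01,  9.63222845e-01,
        -1.43112914e-01],
       [ 0.00000000e+00,  0.00000000e+00,  0.00000000e+00,
         1.00000000e+00]])} 0.9 [6.98968710e-07 1.57252022e-01 9.87558505e-01 1.38713424e-06]
```

Run:
```python
import cv2,numpy as np
a=cv2.imread("pics/side0.png");b=cv2.imread("pics/top0.png")
cv2.imwrite("pics/s2.png",cv2.resize(a[110:330,150:430],(763,600),interpolation=cv2.INTER_CUBIC))
cv2.imwrite("pics/t2.png",cv2.resize(b[100:360,100:440],(785,600),interpolation=cv2.INTER_CUBIC))
```

```text
(no output)
```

View pics/s2.png

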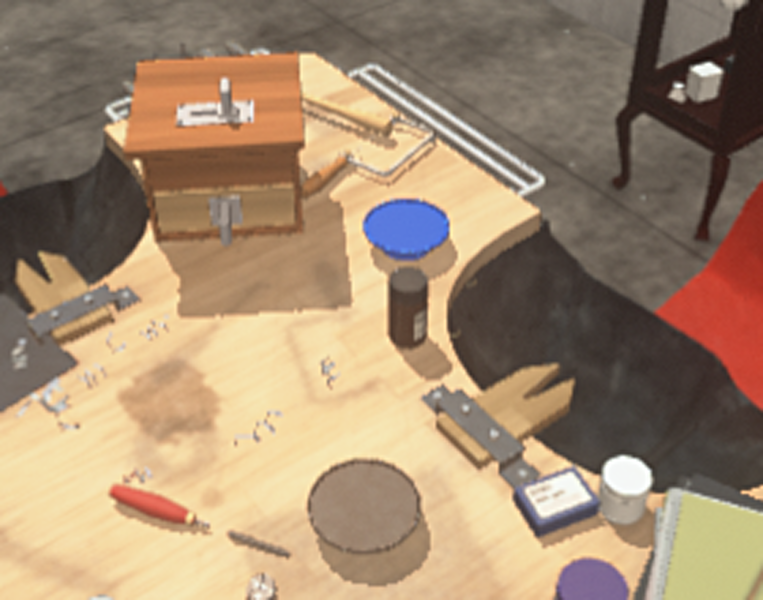

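View pics/t2.png

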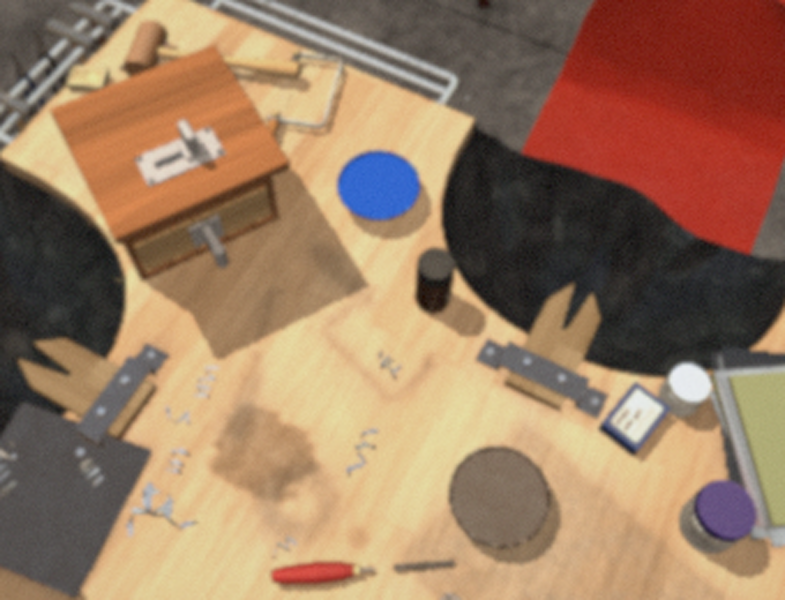

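The side crop shows the unit with its closed drawer (pull at full-image 232,190) and the catch tab at (232,147). Candidates for the turntable:
- The dark round plate: side (283,295), top (316,315).
- The blue dish: side (299,193), top (264,181). This is the look-alike to leave alone.
- The purple lid, which is a jar.

I choose the dark plate. The bottle is at top (288,221), the packet at (374,281) and the pot at (397,268). Next I fit the poses.

```bash
cat > h.py <<'E'
from cell import bot
import cv2,numpy as np
from scipy.optimize import least_squares
from scipy.spatial.transform import Rotation as R
def tf(p,q):
    T=np.eye(4);T[:3,:3]=R.from_quat(np.r_[q[1:],q[0]]).as_matrix();T[:3,3]=p;return T
def ext(c,pose=None):
    k=bot.calibration(c)
    return k,(k["extrinsics"] if pose is None else np.linalg.inv(tf(*pose)@k["hand_eye"]))
def proj(c,P,pose=None):
    k,E=ext(c,pose);P=np.atleast_2d(P);C=P@E[:3,:3].T+E[:3,3];s=C[:,:2]/C[:,2:]
    s=s*(1+k["k1"]*(s**2).sum(1,keepdims=True));return s@k["mtx"][:2,:2].T+k["mtx"][:2,2]
def atz(c,uv,z,pose=None):
    f=lambda p:(proj(c,[*p,z],pose)[0]-uv)
    return least_squares(f,[.5,0]).x
def unitpts(p,L):
    L=np.atleast_2d(L);c,s=np.cos(p[2]),np.sin(p[2])
    return np.c_[p[0]+c*L[:,0]-s*L[:,1],p[1]+s*L[:,0]+c*L[:,1],L[:,2]]
E
python3 - <<'E'
from h import *
L=np.array([[-.05,.105,.18],[-.05,-.105,.18],[0,.097,0],[0,-.097,0]])
S=np.array([[128,145],[303,140],[157,238],[301,230]])/2.725+[150,110]
T=np.array([[118,238],[288,162],[147,277],[275,215]])/2.309+[100,100]
f=lambda p:np.r_[(proj("side",unitpts(p,L))-S).ravel(),(proj("top",unitpts(p,L))-T).ravel()]
r=least_squares(f,[.7,.3,.4],loss="soft_l1");u=r.x;print("unit",u.round(4),f(u).round(1).tolist())
print(np.hypot(*u[:2]))
def two(s,t,p0=(.6,0,.03)):
    r=least_squares(lambda p:np.r_[proj("side",p)[0]-s,proj("top",p)[0]-t],p0);return r.x.round(4),r.fun.round(1)
print("catch top",two(np.array([226,82])/2.725+[150,110],np.array([185,125])/2.309+100))
cs=np.array([364,505])/2.725+[150,110];ct=np.array([500,497])/2.309+100
print("tt",two(cs,ct),atz("side",cs,.033),atz("top",ct,.033))
for n,s,t,z in(("bottle",(407,276),(435,260),.09),("pot",(626,474),(690,382),.05),("pack",(556,500),(635,418),.024),("blue",(406,228),(379,186),.03)):
    print(n,atz("side",np.array(s)/2.725+[150,110],z).round(3),atz("top",np.array(t)/2.309+100,z).round(3))
E
```

```text
unit [0.602  0.3076 1.0121] [-1.5, 1.4, 0.8, -0.7, -0.6, 1.0, 1.1, 0.4, -1.7, -1.1, 0.9, -1.9, -2.2, 0.7, 1.9, 0.1]
0.6760312685338747
catch top (array([0.6247, 0.3157, 0.2191]), array([-0.3,  0.2,  0.1, -0.2]))
tt (array([ 0.4717, -0.1582,  0.0321]), array([-0.3,  0.2,  0.2, -0.2])) [ 0.47228796 -0.15871277] [ 0.47065846 -0.15798269]
bottle [0.672 0.027] [0.672 0.024]
pot [ 0.688 -0.294] [ 0.687 -0.295]
pack [ 0.629 -0.262] [ 0.629 -0.257]
blue [0.771 0.151] [0.77  0.152]
```

The turntable agrees between both cameras at z=0.032, and the unit and catch are consistent (catch local y ≈ -15 mm). Next I check reachability and take a wrist view of the unit's front.

```bash
cat >> h.py <<'E'
U=np.array([.602,.3076,1.0121])
def ori(tilt,yaw,flip=False):
    "tool y along yaw's +y (or -y), z forward/down by tilt degrees from straight down"
    t=np.radians(tilt);z=np.array([np.sin(t),0,-np.cos(t)]);y=np.array([0,-1. if flip else 1.,0])
    M=R.from_euler("z",yaw).as_matrix()@np.c_[np.cross(y,z),y,z];q=R.from_matrix(M).as_quat();return np.r_[q[3],q[:3]]
def tcp(P,q,ahead=None):
    "TCP such that the grasp point is at P"
    return np.asarray(P)+(bot.grip_depth if ahead is None else ahead)*tf([0,0,0],q)[:3,2]
def up(*l): return unitpts(U,l)[0]
def shot(name):
    pose=(np.array(bot.read_position()),np.array(bot.read_tool_rot()));im=bot.camera("wrist")
    cv2.imwrite(f"pics/{name}.png",im[...,::-1]);np.save(f"pics/{name}.npy",np.r_[pose[0],pose[1]]);return im,pose
E
python3 - <<'E'
from h import *
for fl in(0,1):
  for n,l,t in(("view",(-.2,0,.27),30),("pre",(-.13,0,.1),40),("pull",(-.028,0,.046),40),("out",(-.20,0,.046),40),("blk",(-.08,0,.035),20),("catch",(.017,-.04,.206),0),("catch2",(.017,.05,.206),0)):
    q=ori(t,U[2],fl);j=bot.solve_ik(tcp(up(*l),q),q);print(fl,n,None if j is None else np.round(j,2))
q=ori(30,U[2]);bot.move_pose(up(-.2,0,.27),q)
im,p=shot("w1");print(bot.read_clock())
for t in("drawer_pull","catch_tab","unit"): print(t,[(np.round(d["bbox"]).tolist(),round(d["confidence"],2)) for d in bot.search_frame("wrist",t)])
L=np.array([[-.05,.105,.18],[-.05,-.105,.18],[-.05,.105,.165],[-.05,-.105,.165],[0,.097,0],[0,-.097,0],[-.048,0,.064],[-.048,0,.028],[.017,-.015,.221]])
v=cv2.cvtColor(im,cv2.COLOR_RGB2BGR);v=cv2.resize(v,(784,588),interpolation=cv2.INTER_CUBIC)
for x in proj("wrist",unitpts(U,L),p): cv2.circle(v,tuple(int(a*1.4) for a in x),3,(0,255,0),1)
cv2.imwrite("pics/w1v.png",v)
E
```

```text
0 view [-0.13  0.05 -0.59  0.69  0.47 -1.09]
0 pre [-0.07  0.38 -0.85 -0.03  0.6  -0.97]
0 pull [ 0.11  0.57 -0.74 -0.22  0.53 -0.77]
0 out [-0.23  0.47 -0.95 -0.11  0.65 -1.15]
0 blk [ 0.16  0.54 -0.58  0.22  0.26 -0.82]
0 catch [ 0.33  0.66  0.24  1.15  0.   -0.68]
0 catch2 [ 0.44  0.57  0.08  1.08  0.   -0.57]
1 view [-0.13  0.05 -0.59  0.69  0.47  2.05]
1 pre [-0.07  0.38 -0.85 -0.03  0.6   2.17]
1 pull [ 0.11  0.57 -0.74 -0.22  0.53  2.37]
1 out [-0.23  0.47 -0.95 -0.11  0.65  1.99]
1 blk [ 0.16  0.54 -0.58  0.22  0.26  2.32]
1 catch [0.33 0.66 0.24 1.15 0.   2.46]
1 catch2 [0.44 0.57 0.08 1.08 0.   2.57]
3.125
drawer_pull [([214.0, 173.0, 133.0, 62.0], 0.71)]
catch_tab [([257.0, 310.0, 20.0, 48.0], 0.57), ([176.0, 181.0, 202.0, 181.0], 0.36)]
unit [([175.0, 177.0, 204.0, 184.0], 0.58)]
```

View pics/w1v.png

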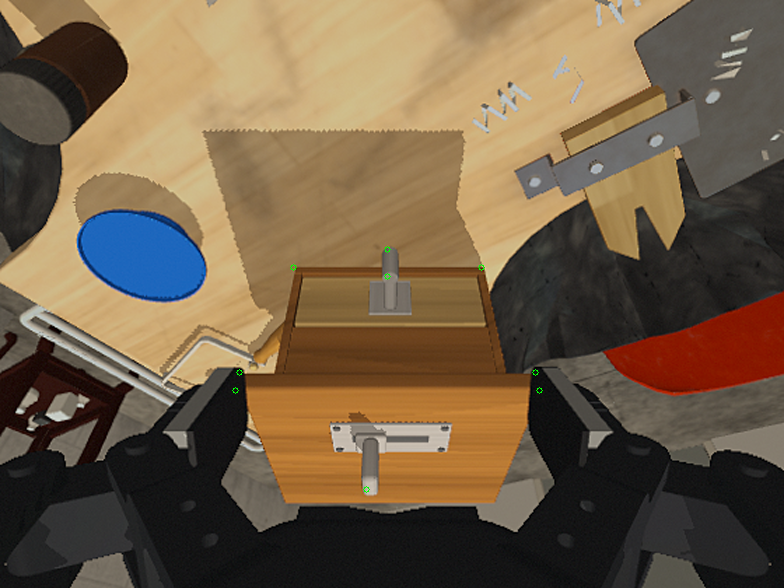

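The overlay of the measured model lies on the unit to within ~3 mm: pull bead at (389,265), catch tab at (370,465), slightly to +y of my model at the drawer. Shifting y by 1.5 mm, then gripping the pull and trying it.

```bash
sed -i 's/^U=.*/U=np.array([.602-.0013,.3076+.0008,1.0121])/' h.py
python3 - <<'E'
from h import *
q=ori(40,U[2]);z=tf([0,0,0],q)[:3,2];g=tcp(up(-.030,0,.046),q)
bot.set_gripper(.6,40)
bot.move_pose(g-.11*z,q)
print("touch",bot.move_linear(g,.12,until_force=15))
bot.set_gripper(0,50);print("w",bot.read_gripper_width(),bot.read_finger_force(),np.round(bot.read_ft_force(),1))
p0=np.array(bot.read_position());d=up(-1,0,0)-up(0,0,0)
s=bot.move_linear(p0+.02*d,.03,until_force=18)
p=np.array(bot.read_position());print(s,(p-p0)@d,bot.read_gripper_width(),np.round(bot.read_ft_force(),1),bot.read_clock())
E
```

```text
touch False
w 0.1510279343801546 48.48450064659119 [-4.4 -1.1  5.7]
False 0.02028306655393217 0.14808643595884816 [-3.3  0.3  5.1] 6.8167
```

The drawer is free and the width matches the tab. Pulling it out.

Run:
```python
from h import *
p0=np.array(bot.read_position());d=up(-1,0,0)-up(0,0,0);q=bot.read_tool_rot();z=tf([0,0,0],q)[:3,2]
print(bot.move_linear(p0+.145*d,.08,until_force=25),(np.array(bot.read_position())-p0)@d,bot.read_gripper_width())
bot.set_gripper(.6);bot.move_linear(np.array(bot.read_position())-.11*z,.15)
q=ori(20,U[2]);bot.move_pose(up(-.13,0,.25),q)
im,p=shot("w2");print(bot.read_clock())
for t in("drawer_pull","charcoal_centre"): print(t,[(np.round(d["bbox"]).tolist(),round(d["confidence"],2)) for d in bot.search_frame("wrist",t)])
v=cv2.resize(im[...,::-1],(784,588),interpolation=cv2.INTER_CUBIC)
o=.165
for x in proj("wrist",unitpts(U,[[-o-.048,0,.064],[.09-o,0,.046],[.012-o,.078,.064],[.012-o,-.078,.064],[.034-o,0,.069]]),p): cv2.circle(v,tuple(int(a*1.4) for a in x),3,(0,255,0),1)
cv2.imwrite("pics/w2v.png",v)
```

```text
False 0.14496991668432208 0.15231581521560714
10.9417
drawer_pull []
charcoal_centre [([234.0, 119.0, 65.0, 75.0], 0.96)]
```

View pics/w2v.png

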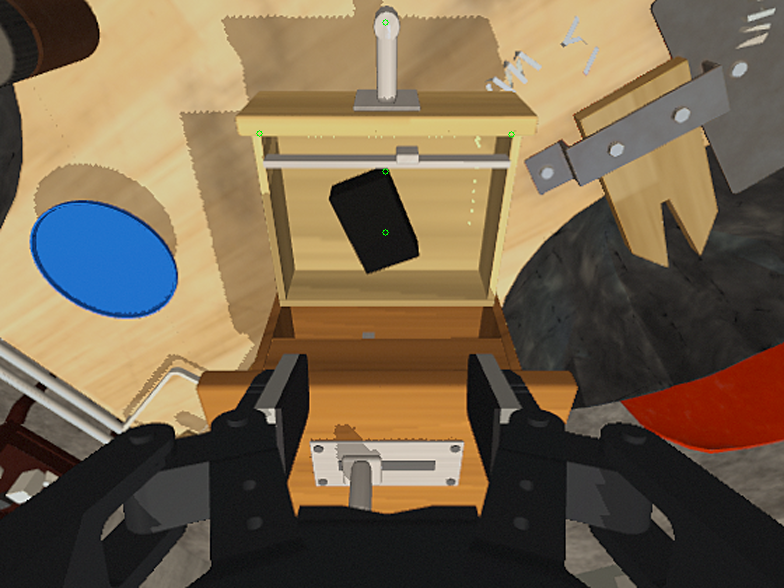

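The drawer is out ~165 mm (pull bead at (386,22) matches). The black block lies in it around (375,220), rotated more than expected. I fit its box silhouette.

Run:
```python
from h import *
from scipy.optimize import minimize
im=cv2.imread("pics/w2.png");a=np.load("pics/w2.npy");p=(a[:3],a[3:])
m=(im.max(2)<60).astype(np.uint8);m[:,:225]=0;m[:,310:]=0;m[:110]=0;m[203:]=0
n,lab,st,_=cv2.connectedComponentsWithStats(m);i=1+st[1:,4].argmax();m=(lab==i).astype(np.uint8);print(st[i])
B=np.array([[x,y,z] for x in(-.035,.035) for y in(-.0225,.0225) for z in(-.013,.013)])
def sil(v,s=4):
    c,t=np.cos(v[2]),np.sin(v[2]);P=unitpts(U,[[v[0]+c*b[0]-t*b[1],v[1]+t*b[0]+c*b[1],.033+b[2]] for b in B])
    k=np.zeros((420,560),np.uint8);h=cv2.convexHull(proj("wrist",P,p).astype(np.float32))
    cv2.fillConvexPoly(k,np.round(h*16).astype(np.int32),1,shift=4);return k
cost=lambda v:1-(sil(v)&m).sum()/(sil(v)|m).sum()
best=min((minimize(cost,[-.075,-.005,y0],method="Nelder-Mead",options=dict(initial_simplex=[[-.075,-.005,y0],[-.065,-.005,y0],[-.075,.005,y0],[-.075,-.005,y0+.15]])) for y0 in(-.35,-.1,.1,.35)),key=lambda r:r.fun)
v=best.x;print(v.round(4),best.fun);w=up(v[0],v[1],.033);print(w)
np.save("blk.npy",v)
for tilt in(20,):
    q=ori(tilt,U[2]+v[2]);
    for h in(.042,.16): print(bot.solve_ik(tcp([w[0],w[1],h],q),q))
```

```text
[ 235  121   64   74 2996]
[-0.0765 -0.0079  0.3545] 0.0824142156862745
[0.56683039 0.23937415 0.033     ]
[ 0.12683237  0.58141559 -0.44877225  0.42286223  0.32937558 -1.22018493]
[ 0.12683237  0.42510262 -0.34217905  0.68576841  0.32937558 -1.22018493]
```

Run:
```python
from h import *
v=np.load("blk.npy");q=ori(20,U[2]+v[2])
G=lambda dx,z:tcp(up(v[0]+dx,v[1],z),q)
bot.set_gripper(.85,40)
bot.move_pose(G(-.05,.2),q);bot.move_linear(G(-.015,.142),.15)
print("touch",bot.move_linear(G(0,.042),.08,until_force=8),bot.read_position()-G(0,.042))
bot.set_gripper(0,40);print("w",bot.read_gripper_width()*85,bot.read_finger_force(),np.round(bot.read_ft_force(),1))
p=np.array(bot.read_position())
print("lift",bot.move_linear(p+[0,0,.062],.08,until_force=20),np.round(bot.read_ft_force(),1),bot.read_gripper_width()*85)
b=up(-1,0,0)-up(0,0,0)
bot.move_linear(p+[0,0,.13]+.10*b,.12);np.save("grasp.npy",p)
im,pp=shot("w3");print(bot.read_clock(),bot.read_gripper_width()*85)
cv2.imwrite("pics/w3v.png",im[...,::-1])
```

```text
touch False [4.41267181e-04 4.14746268e-05 5.82992429e-04]
w 44.092350131245574 41.40954315662384 [ 0.2 -1.1  3.6]
lift False [-0.1 -0.2 -0.1] 44.41012220903802
16.3667 43.695314243157334
```

View pics/w3v.png

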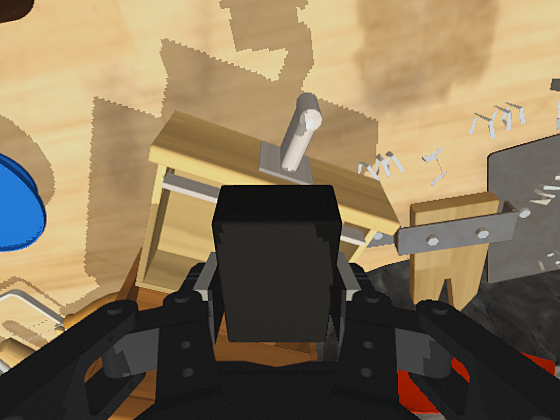

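The block is held squarely between the pads: near bottom edge at row ~186, near top edge at ~220, far top edge at ~341. I check its position and pitch in the grip from those edges.

Run:
```python
from h import *
im=cv2.imread("pics/w3.png").astype(float).mean(2);a=np.load("pics/w3.npy");p=(a[:3],a[3:])
pr=im[:,245:310].mean(1);print(pr[180:230].round(0).tolist(),pr[330:350].round(0).tolist())
v=np.load("blk.npy");q=a[3:];g=a[:3]-bot.grip_depth*tf([0]*3,q)[:3,2];yaw=U[2]+v[2];ax=np.array([np.cos(yaw),np.sin(yaw),0]);Z=np.array([0,0,1.])
def rows(s,h,pitch):
    R1=lambda l,z:g+ (s+np.cos(pitch)*l-np.sin(pitch)*z)*ax+(h+np.sin(pitch)*l+np.cos(pitch)*z)*Z
    return proj("wrist",[R1(-.035,-.013),R1(-.035,.013),R1(.035,.013)],p)[:,1]
print(rows(0,-.009,0))
for nt in(216,219,222):
    r=least_squares(lambda x:rows(*x)-[185.5,nt,341],[0,-.009,0]);print(nt,r.x.round(4))
    r=least_squares(lambda x:rows(x[0],-.009,x[1])-[185.5,nt,341],[0,0]);print(nt,r.x.round(4),r.fun.round(1))
```

```text
[135.0, 139.0, 143.0, 154.0, 142.0, 2.0, 14.0, 17.0, 18.0, 17.0, 17.0, 17.0, 17.0, 17.0, 17.0, 18.0, 18.0, 17.0, 18.0, 18.0, 18.0, 17.0, 18.0, 18.0, 19.0, 18.0, 18.0, 18.0, 18.0, 18.0, 18.0, 18.0, 19.0, 19.0, 19.0, 19.0, 18.0, 19.0, 19.0, 18.0, 20.0, 24.0, 30.0, 33.0, 36.0, 39.0, 41.0, 41.0, 41.0, 41.0] [39.0, 39.0, 39.0, 39.0, 39.0, 39.0, 39.0, 39.0, 38.0, 39.0, 37.0, 35.0, 59.0, 68.0, 66.0, 64.0, 63.0, 65.0, 66.0, 67.0]
[186.28584607 226.55420669 345.99089206]
216 [ 0.0054 -0.0174  0.0952]
216 [-0.0024  0.0251] [-4.8  2.6  3.2]
219 [ 0.0042 -0.0158  0.0589]
219 [-0.0021  0.0051] [-3.8  2.1  2.5]
222 [ 0.0029 -0.0141  0.0242]
222 [-0.0018 -0.0143] [-2.9  1.6  1.9]
```

The block is centred in the grip within ~3 mm and level. Placing it.

Run:
```python
from h import *
T=np.array([.4715,-.1583]);yaw=np.arctan2(T[1],T[0]);q=ori(20,yaw)
G=lambda z:tcp([*T,z],q)
print(bot.solve_ik(G(.17),q),bot.solve_ik(G(.0556),q))
c=np.array(bot.read_position());bot.move_linear(c+[0,0,.04],.15)
bot.move_pose(G(.15),q);bot.move_linear(G(.072),.12)
print("touch",bot.move_linear(G(.0535),.02,until_force=2.5),(np.array(bot.read_position())-G(.0556)).round(4),np.round(bot.read_ft_force(),1))
bot.set_gripper(.66);bot.wait(.2)
z=tf([0]*3,q)[:3,2];bot.move_linear(np.array(bot.read_position())-.12*z,.12)
print(bot.read_clock())
for c in("side","top"): cv2.imwrite(f"pics/{c}1.png",bot.camera(c)[...,::-1])
im,p=shot("w4");v=im[...,::-1].copy()
for x in proj("wrist",[[*T,.033],[*(T+[0,.055]),.033],[*(T-[0,.055]),.033],[*(T+[.055,0]),.033],[*(T-[.055,0]),.033]],p): cv2.circle(v,tuple(int(a) for a in x),3,(0,255,0),1)
a=cv2.imread("pics/side1.png")[150:350,150:430];b=cv2.imread("pics/top1.png")[130:350,100:380]
cv2.imwrite("pics/v4.png",v)
cv2.imwrite("pics/st4.png",np.hstack([cv2.resize(x,(400,300)) for x in(a,b)]))
```

```text
[-0.5090029   0.09478729 -0.79596031  0.33648335  0.06298552 -0.17415957] [-0.5090029   0.3209756  -0.93078198 -0.02452663  0.06298552 -0.17415957]
touch True [-0.0002  0.0001 -0.0002] [-1.3  0.3  5.6]
21.2083
```

View pics/v4.png

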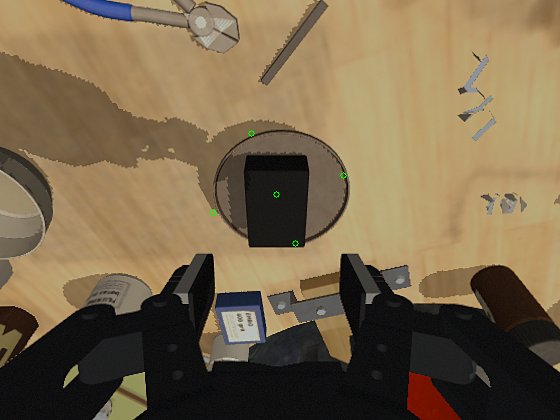

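View pics/st4.png

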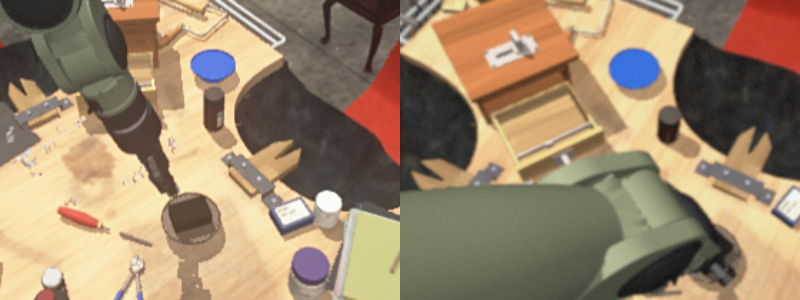

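The block lies flat on the dark plate (plate ellipse centre ≈ (282,188), block top spanning ~(247–308, 170–246)). I compute how far off the middle it is.

Run:
```python
from h import *
im=cv2.imread("pics/w4.png").astype(float).mean(2);a=np.load("pics/w4.npy");p=(a[:3],a[3:])
pr=im[140:260,262:295].mean(1);print(pr[10:36].round().tolist(),pr[95:115].round().tolist());rc=im[175:235].mean(0);print(rc[240:254].round().tolist(),rc[300:314].round().tolist())
print("plate",atz("wrist",np.array([282,188.]),.033,p))
nb=atz("wrist",np.array([278,155.5]),.033,p);nt=atz("wrist",np.array([278,170.]),.059,p);ft=atz("wrist",np.array([278,246.]),.059,p)
print("near bottom",nb,"near top",nt,"far top",ft,"len",np.linalg.norm(ft-nt),"centre",(nt+ft)/2,(nb+ft)/2)
```

```text
[99.0, 97.0, 84.0, 70.0, 59.0, 29.0, 5.0, 9.0, 9.0, 10.0, 10.0, 11.0, 11.0, 10.0, 9.0, 11.0, 10.0, 10.0, 10.0, 9.0, 13.0, 22.0, 25.0, 25.0, 25.0, 24.0] [24.0, 24.0, 24.0, 24.0, 24.0, 24.0, 24.0, 24.0, 24.0, 24.0, 22.0, 9.0, 100.0, 156.0, 146.0, 144.0, 143.0, 143.0, 144.0, 145.0]
[65.0, 65.0, 65.0, 67.0, 60.0, 47.0, 37.0, 25.0, 21.0, 23.0, 24.0, 25.0, 24.0, 24.0] [25.0, 24.0, 25.0, 24.0, 23.0, 24.0, 42.0, 62.0, 84.0, 99.0, 98.0, 98.0, 98.0, 98.0]
plate [ 0.46716581 -0.1518656 ]
near bottom [ 0.43915348 -0.145919  ] near top [ 0.43719264 -0.14536357] far top [ 0.50238828 -0.16700208] len 0.0686927691017937 centre [ 0.46979046 -0.15618282] [ 0.47077088 -0.15646054]
```

Block and plate centres, both measured in the wrist view, agree within ~5 mm, so the block stays. Now I shut the drawer by its pull.

Run:
```python
from h import *
bot.move_linear(np.array(bot.read_position())+[0,0,.08],.2)
q=ori(40,U[2]);z=tf([0,0,0],q)[:3,2];o=.1653;g=tcp(up(-.030-o,0,.046),q);f=up(1,0,0)-up(0,0,0)
bot.set_gripper(.6,50)
bot.move_pose(g-.11*z,q);print("touch",bot.move_linear(g,.12,until_force=15))
bot.set_gripper(0,50);print("w",bot.read_gripper_width()*85)
p0=np.array(bot.read_position())
print(bot.move_linear(p0+(o-.01)*f,.09,until_force=25))
print("end",bot.move_linear(p0+(o+.006)*f,.02,until_force=15),(np.array(bot.read_position())-p0)@f,np.round(bot.read_ft_force(),1),bot.read_gripper_width()*85)
bot.set_gripper(.6);bot.move_linear(np.array(bot.read_position())-.13*z,.15)
q=ori(30,U[2]);bot.move_pose(up(-.2,0,.27),q);im,p=shot("w5")
bot.move_pose([.171,.523,.26],[0,.1572520,.9875585,0]);print(bot.read_clock())
s=bot.camera("side");t=bot.camera("top")
for n,c in(("side",s),("top",t)): cv2.imwrite(f"pics/{n}2.png",c[...,::-1])
cv2.imwrite("pics/fin.png",np.hstack([cv2.resize(im[100:380,100:450,::-1],(375,300)),cv2.resize(s[110:330,150:430,::-1],(382,300))]))
a=cv2.imread("pics/w1.png")[170:280,190:370];b=im[170:280,190:370,::-1]
cv2.imwrite("pics/cmp.png",np.vstack([cv2.imread("pics/fin.png"),cv2.resize(np.hstack([a,b]),(757,230))]))
```

```text
touch False
w 12.755067944837279
False
end True 0.1647556638789889 [-1.6 -3.1  4. ] 12.852980883992307
31.55
```

View pics/cmp.png

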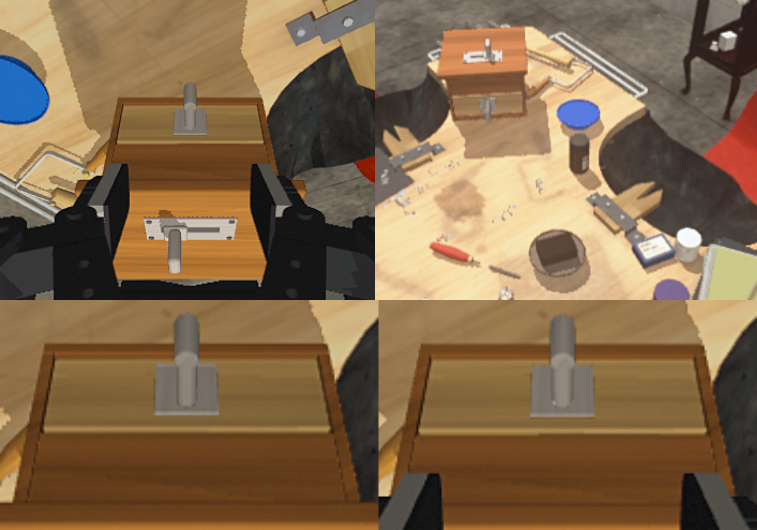

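The drawer front looks the same as in the shut view taken at the start, and it stopped hard at full travel. The block lies flat on the dark plate, and the bottle, pot and packet are where they were.

```bash
python3 -c "
from cell import bot
print(bot.close_job())"
```

```text
the job is handed in; nothing more can be done
None
```

The job is handed in: the charcoal block lies flat on the dark turntable, about 5 mm from its middle, and the drawer is pushed fully shut; the catch was not needed, the bottle, pot and packet stayed put, and it took about 32 s.

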